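# Tuck the sample carrier under the stage's retaining leaf and hold it flat

### The arm

A 7-joint arm with a two-finger parallel gripper is mounted at the origin on the work surface. World frame = base frame: x ahead of the robot, y to its left, z up, the work surface at z = 0. Lengths are in m, angles in rad, forces in N, time in s.
With the tool pointing down it reaches from about 0.35 to 0.9 m from the base axis. Payload 7.2 kg.
Tool frame: the origin (TCP) lies at the very end of the fingers, on their centre line; the grasp point (between the pads) lies 19 mm behind it; z points along the fingers, y is the line along which they close (so a half turn about z gives the same grasp; the last joint's range is limited). The gripper opens to 88 mm and grips with 3 to 60 N. Pads are 20 mm wide; open, the fingers measure 115 mm over their backs; the gripper's body (75 mm by 178 mm) begins 61 mm behind the grasp point.
Start: joints at [-1.382, 0.411, -0.013, 1.596, 0.006, 1.134, -0.082], TCP at [0.159, 0.605, 0.223] pointing down, gripper open.
Joint ranges: [-2.95, 2.95], [-0.29, 1.99], [-1.47, 1.44], [0.14, 2.54], [-1.03, 4.17], [0.13, 1.85], [-2.86, 2.86]. Speed limits (rad/s): [2.39, 2.39, 3.01, 3.01, 3.14, 3.14, 3.14].

### API

Orientations are given as a unit quaternion [x, y, z, w].
In Python, from station import bot gives the robot as it stands. The module is installed in compiled form; this text tells all that it offers.
- The arm moves only by the tool apply_moves, never from a script. Its argument "steps" is a list of rows, each a list of 7 numbers: the turn, a rotation vector about the tool's x, y, z in rad, then the shift along the tool's x, y, z in cm, then the opening, from 0 (shut) to 1 (fully open). In form: [[ax, ay, az, dx, dy, dz, grip], ...]. A call has exactly 8 rows; each row is the pose to reach, as a shift and turn from the pose commanded when the call began, along the tool's axes at that moment; what a row does not reach only later rows make up. A row lasts 1/10 s, in which the tool goes at most 50 mm and 8.59 degrees, less where a joint would pass 70% of its speed; a pose out of reach is approached as far as the arm can. A call with a gripper value outside its range is refused whole. The fingers move at their own pace and stop on an object; "newtons" is the grip in N (left out, the last holds). Time passes only in rows, so rows that repeat a pose let the fingers close, or fill a call up. It gives the time, the measured TCP pose, the force, the opening and the grip force at its end, in the units of the state.
- bot.get_obs(): the state, without advancing time (a new reading comes with each control period).
- bot.capture(name): name is "scene" or "top"; returns a dict with "pixels" (384x512x3 uint8, red, green, blue), "range_z" (384x512 float32, m along the optical axis (not along the pixel's ray), 0 where there is no reading), "mtx" (3x3 intrinsics, pixels), "T" (4x4, takes a point from camera to world coordinates). Camera axes: x right, y up, looking along -z (the intrinsics and any distortion apply to the point x, -y, -z); pixel columns grow to the right and rows downward; lengths in m; the calibration is good to about 2 mm. A picture is of the moment at which its call begins.
- bot.sign_off(): hands the job in; it is judged then, once.
The state is a dict: "t": time; "qpos": joint angles; "qvel": joint speeds; "tau": joint torques, N m; "tool_pos": TCP position; "ee_rot": TCP orientation; "contact_force": force on the tool from outside, world axes, zero at the start; "ft_torque": the same for the moment, N m; "opening": finger opening in m; "grasp_force": force on a finger pad.
Only numpy, scipy, OpenCV 4.12 (cv2) and the standard library are available. Lean on these libraries where they do the work, as an engineer would, in place of code of your own. Each camera call takes 0.05 s, during which the arm holds its last target. There are 200 camera calls.

### The job

With the deck of the sample stage still empty, zero it by pushing the tare pedal right down to its stop for a moment. Then take the dark metal carrier plate by its red grip and slide its leading edge under the blue leaf, centred and square, fully home against the black back stop, without lifting the leaf or disturbing the other things. Finish while still holding it: keep the plate pressed flat on the deck with a firm but moderate push (about 10 to 20 N) and do not let go.

Things in the scene. Friction and masses are not known exactly. Their poses are not given: they have to be found in the camera images.
- pedal (a joint): angle of the tare pedal, rad: 0 = up at rest, grows as the pad is pushed down, 0.25 = on its stop. It is sprung: at the yellow pad about 3 N starts it and about 7 N brings it to the stop; it springs back when let go
- pedal_pad (a point): top of the yellow pad (35 x 50 mm) of the tare pedal, a 100 x 50 mm dark steel plate on a grey foot (120 x 80 mm); moves with the pedal. 63 mm above the table at rest, 43 mm with the pedal at its stop. At rest the point's x is level and points from the pad to the pedal's hinge, 76 mm away, 36 mm above the table
- plate: loose sample carrier: dark anodised metal plate 130 (x) x 60 (y) x 4 mm thick with a red upright grip bar on top, 40 (x) x 16 (y) x 34 mm tall, centred at x = -15 mm (its top 38 mm above the plate's underside). About 0.12 kg. Origin on the underside; the plate runs from x = -55 to +75 mm; x points to the leading edge (the long plain end), z up. Starts flat on the table
- plate_edge (a point): middle of the plate's leading edge, on its underside: x = +75 mm of the plate
- plate_grip (a point): point inside the red grip bar, 26 mm above the plate's underside, at x = -15 mm of the plate: the place to pinch it across its 16 mm width (fingers along the plate's y)
- deck: white deck of the fixed sample stage, 160 (x) x 100 (y) mm, on four black posts. Origin at the centre of its TOP face, 60 mm above the table; x points from the open front to the back stop, z up. The black back stop is a block across the rear, its face at x = +70 mm, 16 mm high above the deck. In front of the leaf the deck is bare
- leaf (a joint): opening angle of the blue retaining leaf, rad: 0 = down on its rest, grows as its front edge is lifted. Light spring: about 1.5 N at the edge lifts it, it springs back to 0
- leaf_edge (a point): middle of the upturned front lip of the blue leaf (70 mm wide, 3 mm thick), at x = +15 mm of the deck. The leaf is hinged at the back stop (x = +76 mm, 9.5 mm above the deck) and lies level over the rear of the deck, 8 mm of free gap beneath it from x = +25 mm to the stop; the lip rises from there to the front, to about 15 mm at its mouth
- sample_jar: amber sample jar with white lid, 56 mm across, 75 mm tall; bystander, origin at its underside or middle
- beaker: open clear glass beaker, 70 mm across, 90 mm tall; bystander, origin at its underside or middle
- petri: low clear glass dish, 90 mm across, 16 mm tall; bystander, origin at its underside or middle
- cone_probe: steel probe with a waist, 40 mm across, 60 mm tall; bystander, origin at its underside or middle
- weight: brass weight with a knob, 36 mm across, 46 mm tall; bystander, origin at its underside or middle
- spatula: steel hand spatula lying flat, 170 mm long; bystander, origin at its underside or middle
Things that resemble listed ones, but are neither listed nor needed, are in the scene too. Leave any orange look-alike of the part that bears pedal alone. Several things look just like the plate: the one meant starts farthest from the robot's base.

How it is judged:
By the outcome, as a careful person would: the job done as asked, in the order asked, and still so for the second after the job is handed in, while the arm keeps its last pose, push and grip.
It also fails if it takes over 61 s, if anything falls off the work surface, if the arm or the gripper's body presses on something with over 40 N, if the wrist force passes 120 N, or if a joint passes its speed limit or range.

## Working session

There is one attempt and no reset: what is moved stays moved. The work goes in short steps, Python scripts to look and compute and a tool call to move; the robot and the scene stay as the last step left them, time stands still between calls to the robot, and variables do not carry over. Pictures are saved under pics/ and viewed, at most 10 in all, crops included, and the job is handed in when it is done.

Besides the shell and the picture viewer there is one more tool, called as a command line: name --pt "numbers of a row" for each row, then --argument value for the rest. apply_moves: Moves the arm, as the interface text tells. Its arguments: {"type":"object","properties":{"steps":{"type":"array"},"newtons":{"type":"number"}},"required":["steps"]}

```bash
mkdir -p pics
cat > h.py <<'E'
import numpy as np, cv2
from station import bot
def snap(n,f):
    c=bot.capture(n); cv2.imwrite(f'pics/{f}.png',c['pixels'][:,:,::-1]); np.savez(f'pics/{f}.npz',**c); return c
def world(c):
    "HxWx3 world points from range image"
    z=c['range_z']; K=c['mtx']; v,u=np.mgrid[:z.shape[0],:z.shape[1]]
    p=np.stack([(u-K[0,2])/K[0,0]*z,-(v-K[1,2])/K[1,1]*z,-z],-1)
    return p@c['T'][:3,:3].T+c['T'][:3,3]
def load(f): return dict(np.load(f'pics/{f}.npz'))
E
python3 - <<'E'
from h import *
for n in('top','scene'):
    c=snap(n,n+'0'); print(c['mtx'],c['T'].round(3),(c['range_z']>0).mean())
print(bot.get_obs())
E
```

```text
[[389.21784564   0.         257.96378834]
 [  0.         389.21784564 201.96644043]
 [  0.           0.           1.        ]] [[-0.022  0.986 -0.163  0.274]
 [-0.999 -0.026 -0.023  0.028]
 [-0.026  0.163  0.986  1.403]
 [ 0.     0.     0.     1.   ]] 0.99615478515625
[[364.48312138   0.         254.6741807 ]
 [  0.         364.48312138 191.995712  ]
 [  0.           0.           1.        ]] [[-0.841 -0.326  0.431  0.989]
 [ 0.541 -0.53   0.654  0.777]
 [ 0.015  0.783  0.622  0.758]
 [ 0.     0.     0.     1.   ]] 0.9962412516276041
{'t': 0.1, 'qpos': array([-1.38222214,  0.41183866, -0.01269384,  1.59696067,  0.00560212,
        1.13426811, -0.08221048]), 'qvel': array([ 0.00024758, -0.00156239, -0.00094624, -0.00260069,  0.00067585,
       -0.00046893, -0.00030284]), 'tau': array([ 2.90312673e-03, -5.89103079e+01,  6.44057449e-01, -2.91711938e+01,
       -5.36882272e-02,  1.44517308e-02,  4.96246867e-05]), 'tool_pos': array([0.15866018, 0.60406266, 0.22188144]), 'ee_rot': array([ 1.28035655e-01,  9.91769304e-01, -7.18646182e-04, -3.71169128e-05]), 'contact_force': array([-0.10363498,  0.74426172, -0.30378921]), 'ft_torque': array([ 0.00656313, -0.03357201,  0.05385111]), 'grasp_force': 0.0, 'opening': 0.08811701688475192}
```

View pics/top0.png

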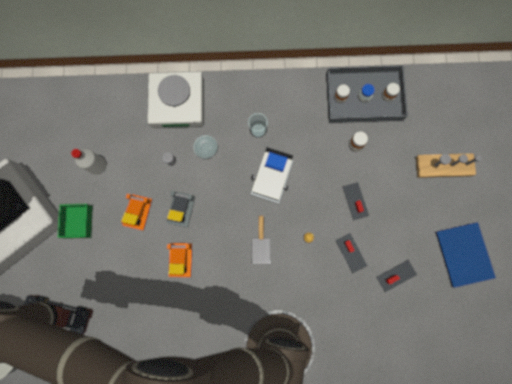

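View pics/scene0.png

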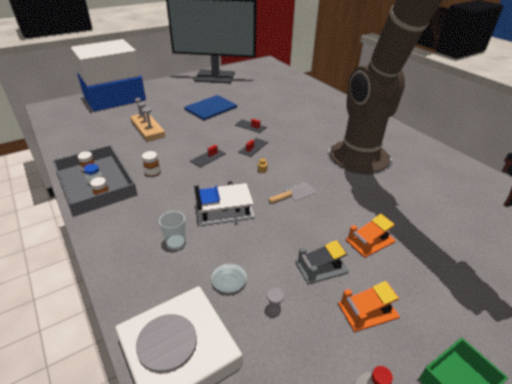

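The top view shows the three red-grip plates at about (356,200), (350,252) and (397,276), and the first is the farthest from the base. The stage is at (272,175) with its blue leaf at (279,160). The grey pedal has its yellow pad at (177,214), and the other two pedals are orange look-alikes. The scene view agrees: stage at (225,202), target plate at (208,155), grey pedal at (322,260).

Run:
```python
from h import *
# windows (u0,v0,u1,v1)
W={'top':dict(plate=(338,178,374,222),stage=(240,142,302,206),pedal=(160,186,198,232)),
   'scene':dict(plate=(184,138,232,168),stage=(185,175,262,228),pedal=(290,235,352,285))}
rect=lambda P:cv2.minAreaRect((P[:,:2]*1000).astype(np.float32))
for n in W:
    c=load(n+'0'); w=world(c); hsv=cv2.cvtColor(c['pixels'],cv2.COLOR_RGB2HSV); H,S,V=[hsv[...,i].astype(int) for i in range(3)]
    def rep(name,k,m):
        u0,v0,u1,v1=W[n][k]; z=np.zeros(m.shape,bool); z[v0:v1,u0:u1]=1
        m=(m&z).astype(np.uint8); nn,l,st,_=cv2.connectedComponentsWithStats(m); 
        if nn<2: print(n,name,'none');return
        i=1+st[1:,4].argmax(); P=w[l==i]; r=rect(P); v,u=np.nonzero(l==i)
        print(n,name,len(P),'px',u.mean().round(1),v.mean().round(1),'mean',P.mean(0).round(4),'zpct',np.percentile(P[:,2],[5,50,95]).round(4),'rect',np.round(r[0],1),np.round(r[1],1),round(r[2],1))
    red=((H<8)|(H>172))&(S>140)&(V>70)
    rep('grip','plate',red)
    rep('gripTop','plate',red&(w[...,2]>.03))
    u0,v0,u1,v1=W[n]['plate']; 
    rep('plate','plate',(V<75)|red)
    rep('yellow','pedal',(H>18)&(H<35)&(S>130))
    rep('pedalhi','pedal',(w[...,2]>.030))
    rep('pedalall','pedal',(w[...,2]>.012))
    rep('white','stage',(V>150)&(S<60)&(w[...,2]>.05))
    rep('blue','stage',(H>100)&(H<130)&(S>130))
    rep('stagehi','stage',w[...,2]>.045)
    print(n,'V table',np.median(V[178:222,338:374]))
    for k,(u0,v0,u1,v1) in W[n].items():
        cv2.imwrite(f'pics/c_{n}_{k}.png',cv2.resize(c['pixels'][v0:v1,u0:u1,::-1],None,fx=6,fy=6,interpolation=cv2.INTER_NEAREST))
ims=[cv2.imread(f'pics/c_{n}_{k}.png') for n in W for k in W[n]]
ims=[cv2.copyMakeBorder(cv2.resize(i,None,fx=260/max(i.shape[:2]),fy=260/max(i.shape[:2])),0,0,0,0,0) for i in ims]
can=np.zeros((540,800,3),np.uint8)
for j,i in enumerate(ims): y,x=(j//3)*270,(j%3)*266; can[y:y+i.shape[0],x:x+i.shape[1]]=i
cv2.imwrite('pics/crops.png',can)
```

```text
top grip 61 px 359.0 206.1 mean [ 0.4721 -0.2921  0.059 ] zpct [0.0266 0.038  0.0453] rect [ 371.8 -146.8] [ 36.7 398.6] 34.6
top gripTop 53 px 359.0 205.7 mean [ 0.4727 -0.2908  0.0646] zpct [0.0345 0.0388 0.0459] rect [ 371.8 -145.7] [ 35.6 396.8] 34.6
top plate 66 px 358.8 206.3 mean [ 0.4719 -0.292   0.0552] zpct [0.0085 0.0375 0.045 ] rect [ 371.8 -146.8] [ 36.7 398.6] 34.6
top yellow 153 px 175.5 215.3 mean [0.4559 0.3476 0.0602] zpct [0.0318 0.0627 0.069 ] rect [456.6 350.1] [48.5 36. ] 77.8
top pedalhi 462 px 177.6 206.2 mean [0.4883 0.3412 0.0585] zpct [0.0381 0.0524 0.0674] rect [417.7 194. ] [424.7 115.3] 64.3
top pedalall 557 px 178.4 206.9 mean [0.4868 0.3392 0.0537] zpct [0.0132 0.0492 0.0671] rect [419.4 193.4] [422.9 126.2] 65.3
top white 915 px 269.6 179.1 mean [0.5755 0.0156 0.0652] zpct [0.0562 0.0607 0.0657] rect [477.5  37.9] [114.  391.9] 76.6
top blue 261 px 276.1 160.8 mean [ 0.636  -0.0087  0.0828] zpct [0.0678 0.0722 0.0781] rect [473.7  22.9] [ 66.  394.6] 79.1
top stagehi 1365 px 271.7 172.7 mean [0.597  0.0076 0.0697] zpct [0.0566 0.0624 0.0778] rect [487
[... 504 characters left out ...]
621 0.0669] rect [457.5 351.5] [48.5 34.3] 78.1
scene pedalhi 856 px 322.3 255.4 mean [0.4937 0.3461 0.0532] zpct [0.0349 0.0503 0.0658] rect [736.7 518.8] [711.1 119.4] 36.1
scene pedalall 983 px 322.1 256.9 mean [0.4945 0.3471 0.049 ] zpct [0.0181 0.0484 0.0655] rect [736.7 518.8] [711.1 119.4] 36.1
scene white 773 px 231.5 196.6 mean [0.5765 0.0257 0.0609] zpct [0.0571 0.0601 0.0625] rect [798.2 348.4] [925.9 145.6] 57.1
scene blue 263 px 208.4 195.3 mean [ 0.639  -0.0035  0.072 ] zpct [0.069  0.0716 0.0765] rect [639.7  -2.6] [72.9 54.2] 69.7
scene stagehi 1329 px 222.3 197.0 mean [0.603  0.0175 0.0652] zpct [0.0543 0.0608 0.0766] rect [741.5 373.8] [930.5 166.1] 68.6
scene V table 140.0
```

View pics/crops.png

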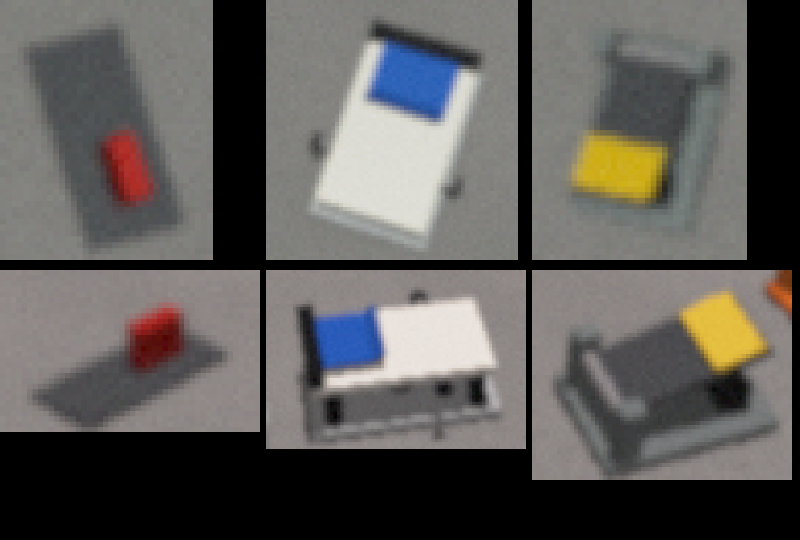

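The crops show the leading (plain) end of the plate pointing up and away from the robot. The stage's open front is at lower left with the leaf at the rear, and the pedal's yellow pad is at the near end with its hinge at the far side. Next I'll measure with rays cast onto the known height planes.

```bash
cat >> h.py <<'E'
def cast(c,uv,z):
    K=c['mtx'];uv=np.asarray(uv,float).reshape(-1,2)
    d=np.stack([(uv[:,0]-K[0,2])/K[0,0],-(uv[:,1]-K[1,2])/K[1,1],-np.ones(len(uv))],1)@c['T'][:3,:3].T
    o=c['T'][:3,3]; return (o+d*((z-o[2])/d[:,2])[:,None])
def big(m,box):
    u0,v0,u1,v1=box; k=np.zeros(m.shape,np.uint8); k[v0:v1,u0:u1]=m[v0:v1,u0:u1]
    n,l,st,_=cv2.connectedComponentsWithStats(k); return (l==1+st[1:,4].argmax()).astype(np.uint8)
def rect(c,m,z):
    "min-area rectangle (mm) of a mask's pixels on plane z"
    v,u=np.nonzero(m); r=cv2.minAreaRect((cast(c,np.c_[u,v],z)[:,:2]*1000).astype(np.float32))
    return np.round(r[0],1),np.round(r[1],1),round(r[2],1)
def hsv(c): return [x.astype(int) for x in cv2.split(cv2.cvtColor(c['pixels'],cv2.COLOR_RGB2HSV))]
E
python3 - <<'E'
from h import *
W={'top':dict(plate=(338,178,374,222),stage=(240,142,302,206),pedal=(160,186,198,232)),
   'scene':dict(plate=(184,138,232,168),stage=(185,175,262,228),pedal=(290,235,352,285))}
for n in W:
    c=load(n+'0'); H,S,V=hsv(c); w=W[n]
    red=((H<8)|(H>172))&(S>120); t=np.median(V[w['plate'][1]:w['plate'][3],w['plate'][0]:w['plate'][2]])
    print(n,t)
    print('plate',rect(c,big((V<t*.8)|red if n=='top' else (V<t*.78)&~red,w['plate']),.004))
    print('grip z38',rect(c,big(red,w['plate']),.036))
    print('pad',rect(c,big((H>18)&(H<35)&(S>130),w['pedal']),.063))
    wh=(S<40)&(V>195 if n=='top' else V>205); bl=(H>100)&(H<130)&(S>130)
    print('V deck',np.percentile(V[big((S<40)&(V>150),w['stage'])>0],[10,50,90]))
    print('white',rect(c,big(wh,w['stage']),.06)); print('white+blue',rect(c,big(wh|bl,w['stage']),.06))
    print('blue',rect(c,big(bl,w['stage']),.071))
    print('black',rect(c,big((V<60),w['stage']),.076))
E
```

```text
top 126.0
plate (array([ 500.7, -291.9]), array([128.2,  59.1]), 14.5)
grip z38 (array([ 476.2, -297.3]), array([40.2, 22.5]), 14.7)
pad (array([455.4, 347. ]), array([54. , 35.5]), 74.7)
V deck [163. 219. 222.]
white (array([589.9,   8.1]), array([ 98.1, 144.7]), 70.1)
white+blue (array([589.9,   8.1]), array([ 98.1, 144.7]), 70.1)
blue (array([639.5,  -8.9]), array([60.5, 55.1]), 70.2)
black (array([666.9, -20.2]), array([89.3,  7.6]), 70.1)
scene 141.0
plate (array([ 501.7, -287.7]), array([134.8,  66.6]), 14.2)
grip z38 (array([ 485.6, -275.7]), array([69.7, 33.1]), 63.0)
pad (array([459.7, 354.8]), array([58.2, 39.8]), 74.7)
V deck [180. 232. 234.]
white (array([589.7,  10.9]), array([ 96.8, 145.6]), 69.9)
white+blue (array([589.7,  10.9]), array([ 96.8, 145.6]), 69.9)
blue (array([637.6,  -5.5]), array([69. , 55.6]), 71.0)
black (array([672.9,  -6.1]), array([104.2,  10.5]), 68.6)
```

```bash
cat >> h.py <<'E'
from scipy.spatial.transform import Rotation as R
def plan(p,yaw_y,cmd=None):
    "row (turn, shift cm) from current pose to TCP p, tool down, tool y at yaw_y deg (mod 180)"
    o=bot.get_obs(); R0=R.from_quat(o['ee_rot']); p0=o['tool_pos'] if cmd is None else np.array(cmd)
    best=None
    for a in (yaw_y,yaw_y+180):
        a=np.radians(a); y=np.array([np.cos(a),np.sin(a),0]); z=np.array([0,0,-1.]); 
        r=(R0.inv()*R.from_matrix(np.stack([np.cross(y,z),y,z],1))).as_rotvec()
        if best is None or np.linalg.norm(r)<np.linalg.norm(best): best=r
    print('t',o['t'],'pos',o['tool_pos'].round(4),'q7',o['qpos'][6].round(2),'F',o['contact_force'].round(1),'grip',o['opening'].round(4),o['grasp_force'])
    print('turn',best.round(3),'shift cm',(R0.inv().apply(np.array(p)-p0)*100).round(2))
E
python3 - <<'E'
from h import *
plan([.4575,.3505,.10],74.7)
E
```

```text
Traceback (most recent call last):
  File "h.py", line 32, in plan
    print('t',o['t'],'pos',o['tool_pos'].round(4),'q7',o['qpos'][6].round(2),'F',o['contact_force'].round(1),'grip',o['opening'].round(4),o['grasp_force'])
                                                                                                                    ^^^^^^^^^^^^^^^^^^
AttributeError: 'float' object has no attribute 'round'
```

```bash
sed -i "s/o\['opening'\].round(4)/round(o['opening'],4)/" h.py
python3 - <<'E'
from h import *
plan([.4575,.3505,.10],74.7,[.159,.605,.223])
E
```

```text
t 0.1 pos [0.1587 0.6041 0.2219] q7 -0.08 F [-0.1  0.7 -0.3] grip 0.0881 0.0
turn [-0.001  0.     0.01 ] shift cm [-35.33 -17.02  12.33]
```

apply_moves --pt "0 0 0 -8.8 -4.25 0 0" --pt "0 0 0.01 -17.6 -8.5 0 0" --pt "0 0 0.01 -26.4 -12.7 4 0" --pt "0 0 0.01 -35.3 -17 8 0" --pt "0 0 0.01 -35.3 -17 12.3 0" --pt "0 0 0.01 -35.3 -17 12.3 0" --pt "0 0 0.01 -35.3 -17 12.3 0" --pt "0 0 0.01 -35.3 -17 12.3 0"

```text
t: 0.9
tool_pos: [0.4454, 0.3597, 0.1071]
ee_rot: [0.133, 0.991, -0.0, -0.0]
contact_force: [0.2, 1.4, 0.2]
opening: 0.027
grasp_force: 0.0
```

apply_moves --pt "0 0 0 0 0 0 0" --pt "0 0 0 0 0 0 0" --pt "0 0 0 0 0 0 0" --pt "0 0 0 0 0 0 0" --pt "0 0 0 0 0 0 0" --pt "0 0 0 0 0 0 0" --pt "0 0 0 0 0 0 0" --pt "0 0 0 0 0 0 0"

```text
t: 1.7
tool_pos: [0.4443, 0.3613, 0.1082]
ee_rot: [0.133, 0.991, 0.0, 0.0]
contact_force: [0.0, -0.2, -0.1]
opening: 0.0009
grasp_force: 0.0
```

Run:
```python
from h import *
plan([.4575,.3505,.10],74.7)
```

```text
t 1.7 pos [0.4443 0.3613 0.1082] q7 0.59 F [ 0.  -0.2 -0.1] grip 0.0009 0.0
turn [0.    0.    0.001] shift cm [-1.56 -0.7   0.82]
```

apply_moves --pt "0 0 0 -0.8 -0.4 0.8 0" --pt "0 0 0 -1.6 -0.7 2 0" --pt "0 0 0 -1.6 -0.7 3.4 0" --pt "0 0 0 -1.6 -0.7 4.4 0" --pt "0 0 0 -1.5 -0.7 5.2 0" --pt "0 0 0 -1.4 -0.7 6 0" --pt "0 0 0 -1.3 -0.7 6.6 0" --pt "0 0 0 -1.3 -0.7 6.6 0"

```text
t: 2.5
tool_pos: [0.4547, 0.3503, 0.043]
ee_rot: [0.133, 0.991, -0.001, -0.0]
contact_force: [-5.8, -5.1, 16.5]
opening: 0.0004
grasp_force: 8.3
```

apply_moves --pt "0 0 0 0 0 0.1 0" --pt "0 0 0 0 0 0.1 0" --pt "0 0 0 0 0 0.1 0" --pt "0 0 0 0 0 0.1 0" --pt "0 0 0 0 0 0.1 0" --pt "0 0 0 0 0 0.1 0" --pt "0 0 0 0 0 0.1 0" --pt "0 0 0 0 0 0.1 0"

```text
t: 3.3
tool_pos: [0.4547, 0.3504, 0.0428]
ee_rot: [0.133, 0.991, -0.0, -0.0]
contact_force: [-7.6, -7.3, 24.2]
opening: 0.0005
grasp_force: 12.1
```

Run:
```python
from h import *
plan([.4575,.3505,.15],74.7)
c=snap('scene','s1')
cv2.imwrite('pics/s1c.png',cv2.resize(c['pixels'][215:305,270:390,::-1],None,fx=5,fy=5))
```

```text
t 3.3 pos [0.4547 0.3504 0.0428] q7 0.62 F [-7.6 -7.3 24.2] grip 0.0005 12.084651030600071
turn [-0.001 -0.     0.   ] shift cm [ -0.26   0.08 -10.72]
```

View pics/s1c.png

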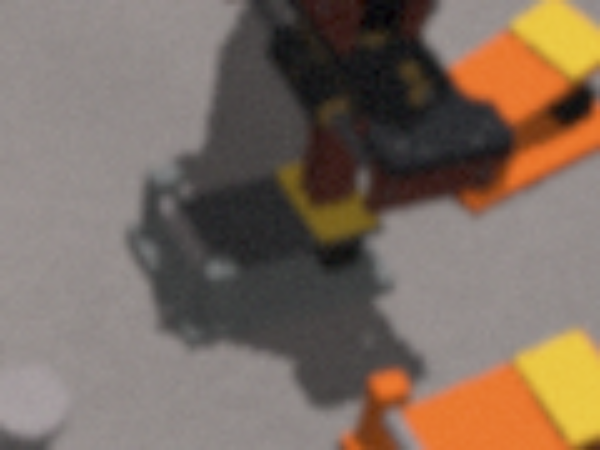

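The pedal is on its stop: TCP at z = 0.043 m, 24 N upward, and the picture shows the pad pressed down at crop pixel (330,210). Next I'll lift off and go to the plate.

apply_moves --pt "0 0 0 0 0 -4 0" --pt "0 0 0 0 0 -9 0" --pt "0 0 0 0 0 -14 0.3" --pt "0 0 0 0 -4 -14 0.6" --pt "0 0 0 0 -9 -14 0.7" --pt "0 0 0 0 -14 -14 0.7" --pt "0 0 0 0 -19 -14 0.7" --pt "0 0 0 0 -24 -14 0.7"

```text
t: 4.15
tool_pos: [0.3913, 0.1181, 0.1809]
ee_rot: [0.133, 0.991, 0.0, 0.001]
contact_force: [0.9, -0.2, 0.5]
opening: 0.045
grasp_force: 0.0
```

Run:
```python
from h import *
plan([.477,-.296,.17],104.4)
```

```text
t 4.15 pos [0.3913 0.1181 0.1809] q7 0.92 F [ 0.9 -0.2  0.5] grip 0.045 0.0
turn [ 0.001  0.001 -0.517] shift cm [-19.16 -37.7    1.07]
```

apply_moves --pt "0 0 0 -2 -4 0 0.7" --pt "0 0 -0.1 -4 -8 0 0.7" --pt "0 0 -0.2 -6.5 -13 0 0.7" --pt "0 0 -0.3 -9 -18 0 0.7" --pt "0 0 -0.4 -11.5 -22.5 0 0.7" --pt "0 0 -0.5 -14 -27 0 0.7" --pt "0 0 -0.52 -16.5 -32 0 0.7" --pt "0 0 -0.52 -19.2 -37.7 0 0.7"

```text
t: 4.95
tool_pos: [0.4694, -0.2483, 0.1809]
ee_rot: [-0.127, 0.992, -0.0, 0.001]
contact_force: [0.8, -0.2, -0.6]
opening: 0.0616
grasp_force: 0.0
```

Run:
```python
from h import *
plan([.477,-.296,.10],104.4)
```

```text
t 4.95 pos [ 0.4694 -0.2483  0.1809] q7 2.39 F [ 0.8 -0.2 -0.6] grip 0.0616 0.0
turn [-0.001  0.001  0.004] shift cm [ 0.48 -4.8   8.1 ]
```

apply_moves --pt "0 0 0 0.25 -2.4 2 0.7" --pt "0 0 0 0.5 -4.8 5 0.7" --pt "0 0 0 0.5 -4.8 8 0.7" --pt "0 0 0 0.5 -4.8 8 0.7" --pt "0 0 0 0.5 -4.8 8 0.7" --pt "0 0 0 0.5 -4.8 8 0.7" --pt "0 0 0 0.5 -4.8 8 0.7" --pt "0 0 0 0.5 -4.8 8 0.7"

```text
t: 5.75
tool_pos: [0.4766, -0.2941, 0.1023]
ee_rot: [-0.127, 0.992, -0.0, 0.001]
contact_force: [-0.4, 0.9, -0.3]
opening: 0.0612
grasp_force: 0.0
```

Run:
```python
from h import *
plan([.477,-.296,.0075],104.4)
```

```text
t 5.75 pos [ 0.4766 -0.2941  0.1023] q7 2.53 F [-0.4  0.9 -0.3] grip 0.0612 0.0
turn [-0.001  0.002  0.003] shift cm [ 0.03 -0.18  9.48]
```

apply_moves --pt "0 0 0 0 -0.1 3 0.7" --pt "0 0 0 0 -0.1 6 0.7" --pt "0 0 0 0 -0.1 8 0.7" --pt "0 0 0 0 -0.1 9 0.7" --pt "0 0 0 0 -0.1 9.3 0.7" --pt "0 0 0 0 -0.1 9.4 0.7" --pt "0 0 0 0 -0.1 9.4 0.7" --pt "0 0 0 0 -0.1 9.4 0.7"

```text
t: 6.55
tool_pos: [0.4766, -0.2956, 0.008]
ee_rot: [-0.126, 0.992, -0.0, 0.001]
contact_force: [-0.6, -0.1, 0.2]
opening: 0.0613
grasp_force: 0.0
```

apply_moves --pt "0 0 0 0 0 0 0.4" --pt "0 0 0 0 0 0 0.2" --pt "0 0 0 0 0 0 0" --pt "0 0 0 0 0 0 0" --pt "0 0 0 0 0 0 0" --pt "0 0 0 0 0 0 0" --pt "0 0 0 0 0 0 0" --pt "0 0 0 0 0 0 0" --newtons 35

```text
t: 7.35
tool_pos: [0.476, -0.2954, 0.007]
ee_rot: [-0.126, 0.992, -0.0, 0.0]
contact_force: [-0.2, -0.6, -0.8]
opening: 0.0157
grasp_force: 34.9
```

apply_moves --pt "0 0 0 0 0 0 0" --pt "0 0 0 0 0 0 0" --pt "0 0 0 0 0 0 0" --pt "0 0 0 0 0 0 0" --pt "0 0 0 0 0 0 0" --pt "0 0 0 0 0 0 0" --pt "0 0 0 0 0 0 0" --pt "0 0 0 0 0 0 0"

```text
t: 8.15
tool_pos: [0.4759, -0.2952, 0.007]
ee_rot: [-0.126, 0.992, 0.0, -0.0]
contact_force: [-0.6, -0.3, -0.8]
opening: 0.0156
grasp_force: 34.9
```

apply_moves --pt "0 0 0 0 0 -2 0" --pt "0 0 0 0 0 -5 0" --pt "0 0 0 0 0 -8.5 0" --pt "0 0 0 0 0 -12 0" --pt "0 0 0 0 0 -14 0" --pt "0 0 0 0 0 -14 0" --pt "0 0 0 0 0 -14 0" --pt "0 0 0 0 0 -14 0"

```text
t: 8.95
tool_pos: [0.4752, -0.2946, 0.1455]
ee_rot: [-0.126, 0.992, 0.001, -0.001]
contact_force: [0.1, 0.4, -2.1]
opening: 0.0161
grasp_force: 34.9
```

Run:
```python
from h import *
plan([.4905,.0457,.135],70)
```

```text
t 8.95 pos [ 0.4752 -0.2946  0.1455] q7 2.5 F [ 0.1  0.4 -2.1] grip 0.0161 34.908583760261536
turn [ 0.001 -0.002  0.602] shift cm [-10.02  32.55   1.09]
```

apply_moves --pt "0 0 0.07 -1 4 0 0" --pt "0 0 0.15 -2.3 8 0 0" --pt "0 0 0.25 -4 12 0 0" --pt "0 0 0.35 -5 16 0 0" --pt "0 0 0.45 -6.2 20 0 0" --pt "0 0 0.53 -7.5 24 0 0" --pt "0 0 0.6 -8.7 28 0 0" --pt "0 0 0.6 -10 32.5 0 0"

```text
t: 9.75
tool_pos: [0.4904, 0.0455, 0.1458]
ee_rot: [0.174, 0.985, -0.001, -0.001]
contact_force: [-0.1, -0.5, -2.0]
opening: 0.0158
grasp_force: 34.9
```

Run:
```python
from h import *
plan([.4905,.0457,.11],70)
```

```text
t 9.75 pos [0.4904 0.0455 0.1458] q7 1.22 F [-0.1 -0.5 -2. ] grip 0.0158 34.90871787071228
turn [-0.002 -0.001 -0.001] shift cm [-0.    0.03  3.58]
```

apply_moves --pt "0 0 0 0 0 2 0" --pt "0 0 0 0 0 4 0" --pt "0 0 0 0 0 5.5 0" --pt "0 0 0 0 0 6 0" --pt "0 0 0 0 0 6 0" --pt "0 0 0 0 0 6 0" --pt "0 0 0 0 0 6 0" --pt "0 0 0 0 0 6 0"

```text
t: 10.55
tool_pos: [0.4918, 0.0444, 0.0876]
ee_rot: [0.173, 0.985, 0.0, 0.001]
contact_force: [0.4, -0.4, -0.8]
opening: 0.0161
grasp_force: 34.9
```

Run:
```python
from h import *
plan([.4905,.0457,.07],70)
a=snap('top','t2'); b=snap('scene','s2')
A=cv2.resize(a['pixels'][142:222,230:320,::-1],None,fx=4.4,fy=4.4); B=cv2.resize(b['pixels'][150:250,170:290,::-1],None,fx=3.3,fy=3.3)
can=np.zeros((360,800,3),np.uint8); can[:A.shape[0],:A.shape[1]]=A; can[:B.shape[0],400:400+B.shape[1]]=B; cv2.imwrite('pics/c2.png',can)
```

```text
t 10.55 pos [0.4918 0.0444 0.0876] q7 1.29 F [ 0.4 -0.4 -0.8] grip 0.0161 34.908549785614014
turn [0.001 0.001 0.002] shift cm [0.17 0.07 1.76]
```

View pics/c2.png

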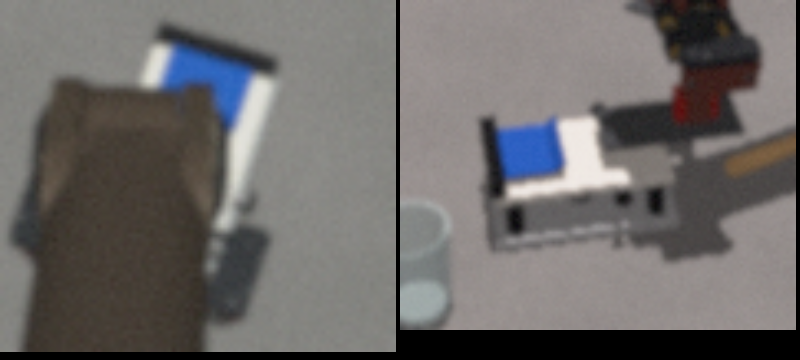

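Top view: the arm hides the plate. Scene view: the plate hovers level over the front of the deck, with its leading edge at crop (603,128), and the leaf and stop are undisturbed. I'll measure the plate edges there.

Run:
```python
from h import *
c=load('s2'); H,S,V=hsv(c)
print(V[178:198:2,224:284:4])
m=big((V<80)&~(((H<10)|(H>170))&(S>110)),(226,176,276,200)); ys,xs=np.nonzero(m); print(m.sum(),xs.min(),xs.max(),ys.min(),ys.max())
d=np.array([.9397,-.342]);l=np.array([.342,.9397]); P=cast(c,np.c_[xs,ys],.0846)[:,:2]*1000-[594.5,7.8]
print(rect(c,m,.0846))
x=P@d; y=P@l
for a in range(-70,-10,8):
    k=(x>=a)&(x<a+8)
    if k.any(): print(a,k.sum(),y[k].min().round(1),y[k].max().round(1))
for a in range(-35,35,8):
    k=(y>=a)&(y<a+8)
    if k.any(): print('y',a,x[k].max().round(1))
```

```text
[[148 151 143 142 148 147 146 120  61  57  70  54 135 147 150]
 [149 141 142 138 140 120 114  92  77  62  79  44 149 154 154]
 [153  96 106  91  74  62  49  63  82  57  75  46 132 152 150]
 [154 110  68  44  40  45  41  63  80  63  76  41 111 145 146]
 [221 209  47  43  39  42  43  56  68  59  53  46  76 149 147]
 [240 231  62  44  46  41  43  42  49  43  41  46  51 147 150]
 [239 223  79  43  38  43  44  42  47  44  55  72  87 146 141]
 [238 229  84  56  42  44  53  48  54 113 123 137 142 119  89]
 [238 236  85  77  76  97 103  67  68 147 151 136 116  84 106]
 [240 240 113 120 122 123 126  91  78 138 122  84  89 110 124]]
435 229 272 177 199
(array([520.3,  56.2]), array([103.6, 127.9]), 70.3)
-70 34 -22.8 33.3
-62 33 -24.6 31.5
-54 31 -25.2 33.8
-46 32 -22.7 33.2
-38 32 -23.3 31.4
-30 24 -31.4 29.6
y -35 -22.9
y -27 -22.1
y -19 -26.3
y -11 -24.6
y -3 -25.9
y 5 -25.0
y 13 -27.1
y 21 -25.5
y 29 -24.6
```

apply_moves --pt "0 0 0 0 0.05 0.8 0" --pt "0 0 0 0 0.05 1.4 0" --pt "0 0 0 0 0.05 1.8 0" --pt "0 0 0 0 0.05 2 0" --pt "0 0 0 0 0.05 2.05 0" --pt "0 0 0 0 0.05 2.05 0" --pt "0 0 0 0 0.05 2.05 0" --pt "0 0 0 0 0.05 2.05 0"

```text
t: 11.45
tool_pos: [0.491, 0.0447, 0.0667]
ee_rot: [0.173, 0.985, 0.0, -0.001]
contact_force: [-3.6, 0.3, 5.1]
opening: 0.0157
grasp_force: 35.0
```

Run:
```python
from h import *
plan([.5757,.0146,.067],70)
```

```text
t 11.45 pos [0.491  0.0447 0.0667] q7 1.31 F [-3.6  0.3  5.1] grip 0.0157 34.99721825122833
turn [-0.    -0.001  0.002] shift cm [-8.99  0.05 -0.04]
```

apply_moves --pt "0 0 0 -0.8 0 0 0" --pt "0 0 0 -1.6 0 0 0" --pt "0 0 0 -2.4 0.02 0 0" --pt "0 0 0 -3.2 0.05 0 0" --pt "0 0 0 -3.8 0.05 0 0" --pt "0 0 0 -4.4 0.05 0 0" --pt "0 0 0 -5 0.05 0 0" --pt "0 0 0 -5 0.05 0 0"

```text
t: 12.25
tool_pos: [0.5381, 0.029, 0.0669]
ee_rot: [0.172, 0.985, 0.001, -0.001]
contact_force: [-4.6, 1.1, 9.2]
opening: 0.0158
grasp_force: 35.0
```

Run:
```python
from h import *
plan([.5757,.0146,.067],70)
b=snap('scene','s3'); a=snap('top','t3')
A=cv2.resize(a['pixels'][132:212,230:320,::-1],None,fx=4.4,fy=4.4); B=cv2.resize(b['pixels'][165:235,175:265,::-1],None,fx=4.4,fy=4.4)
can=np.zeros((360,800,3),np.uint8); can[:A.shape[0],:A.shape[1]]=A; can[:B.shape[0],400:400+B.shape[1]]=B; cv2.imwrite('pics/c3.png',can)
```

```text
t 12.25 pos [0.5381 0.029  0.0669] q7 1.37 F [-4.6  1.1  9.2] grip 0.0158 35.001752972602844
turn [ 0.001 -0.002  0.002] shift cm [-4.03 -0.08 -0.02]
```

View pics/c3.png

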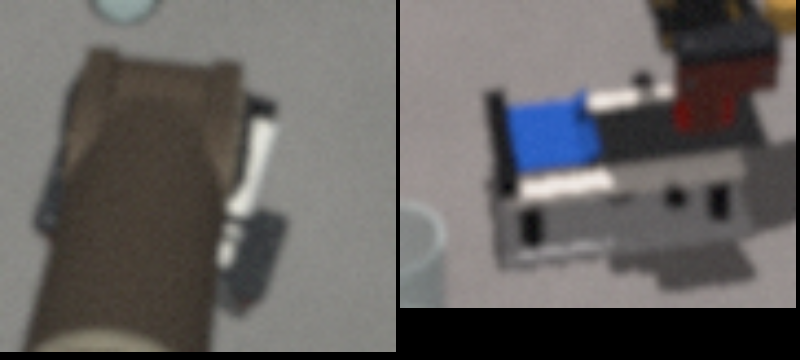

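The plate has entered under the blue leaf at crop (600,130), with similar white margins on both sides and the leaf still level. I'll carry on to the stop.

apply_moves --pt "0 0 0.002 -0.6 -0.03 0 0" --pt "0 0 0.002 -1.2 -0.05 0 0" --pt "0 0 0.002 -1.8 -0.05 0 0" --pt "0 0 0.002 -2.4 -0.05 0 0" --pt "0 0 0.002 -2.9 -0.05 0 0" --pt "0 0 0.002 -3.3 -0.05 0 0" --pt "0 0 0.002 -3.6 -0.05 0 0" --pt "0 0 0.002 -3.6 -0.05 0 0"

```text
t: 13.15
tool_pos: [0.5712, 0.0166, 0.0669]
ee_rot: [0.173, 0.985, 0.001, -0.002]
contact_force: [-6.9, 2.6, 10.6]
opening: 0.016
grasp_force: 35.0
```

Run:
```python
from h import *
plan([.5757,.0146,.067],70)
```

```text
t 13.15 pos [0.5712 0.0166 0.0669] q7 1.4 F [-6.9  2.6 10.6] grip 0.016 35.002185702323914
turn [ 0.001 -0.003  0.001] shift cm [-0.49 -0.03 -0.02]
```

apply_moves --pt "0 0 0 -0.1 0 0 0" --pt "0 0 0 -0.2 0 0 0" --pt "0 0 0 -0.2 0 0 0" --pt "0 0 0 -0.3 0 0 0" --pt "0 0 0 -0.3 0 0 0" --pt "0 0 0 -0.4 0 0 0" --pt "0 0 0 -0.4 0 0 0" --pt "0 0 0 -0.4 0 0 0"

```text
t: 13.95
tool_pos: [0.5744, 0.0155, 0.0669]
ee_rot: [0.173, 0.985, 0.001, -0.002]
contact_force: [-7.8, 2.3, 12.3]
opening: 0.0158
grasp_force: 35.0
```

Run:
```python
from h import *
plan([.5757,.0146,.067],70)
```

```text
t 13.95 pos [0.5744 0.0155 0.0669] q7 1.4 F [-7.8  2.3 12.3] grip 0.0158 35.00258445739746
turn [ 0.001 -0.004  0.001] shift cm [-0.15 -0.03 -0.02]
```

apply_moves --pt "0 0 0 -0.1 0 0 0" --pt "0 0 0 -0.2 0 0 0" --pt "0 0 0 -0.2 0 0 0" --pt "0 0 0 -0.3 0 0 0" --pt "0 0 0 -0.3 0 0 0" --pt "0 0 0 -0.4 0 0 0" --pt "0 0 0 -0.4 0 0 0" --pt "0 0 0 -0.4 0 0 0"

```text
t: 14.75
tool_pos: [0.577, 0.0145, 0.0668]
ee_rot: [0.173, 0.985, 0.001, -0.003]
contact_force: [-12.1, 4.3, 16.6]
opening: 0.0159
grasp_force: 35.0
```

Run:
```python
from h import *
plan([.5757,.0146,.067],70)
```

```text
t 14.75 pos [0.577  0.0145 0.0668] q7 1.4 F [-12.1   4.3  16.6] grip 0.0159 35.00330150127411
turn [ 0.001 -0.006  0.001] shift cm [ 0.13 -0.03 -0.02]
```

apply_moves --pt "0 0 0 -0.1 0 -0.03 0" --pt "0 0 0 -0.1 0 -0.03 0" --pt "0 0 0 -0.2 0 -0.03 0" --pt "0 0 0 -0.2 0 -0.03 0" --pt "0 0 0 -0.3 0 -0.03 0" --pt "0 0 0 -0.3 0 -0.03 0" --pt "0 0 0 -0.3 0 -0.03 0" --pt "0 0 0 -0.3 0 -0.03 0"

```text
t: 15.55
tool_pos: [0.5773, 0.0144, 0.0667]
ee_rot: [0.173, 0.985, 0.001, -0.006]
contact_force: [-20.2, 7.3, 21.7]
opening: 0.0162
grasp_force: 35.0
```

Run:
```python
from h import *
plan([.5757,.0146,.067],70)
b=snap('scene','s4')
B=cv2.resize(b['pixels'][165:235,175:265,::-1],None,fx=7,fy=7); cv2.imwrite('pics/c4.png',B)
```

```text
t 15.55 pos [0.5773 0.0144 0.0667] q7 1.4 F [-20.2   7.3  21.7] grip 0.0162 35.00460863113403
turn [ 0.    -0.012  0.002] shift cm [ 0.15 -0.03 -0.02]
```

View pics/c4.png

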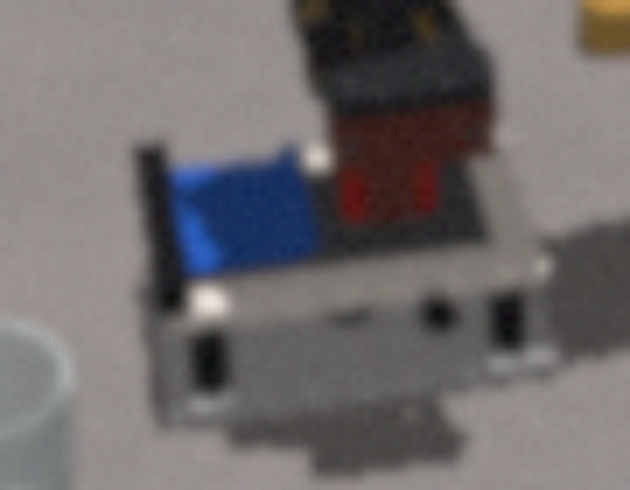

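The plate is home: a 3 mm command moved it only 0.3 mm and the forward force rose. The picture shows the leaf flat, with its lip at crop (305,210), and the plate square beneath it. Now I'll ease the forward push and set the down-force.

apply_moves --pt "0 0 0 0.1 0 0 0" --pt "0 0 0 0.2 0 0 0" --pt "0 0 0 0.25 0 0 0" --pt "0 0 0 0.3 0 0 0" --pt "0 0 0 0.3 0 0 0" --pt "0 0 0 0.3 0 0 0" --pt "0 0 0 0.3 0 0 0" --pt "0 0 0 0.3 0 0 0"

```text
t: 16.4
tool_pos: [0.5773, 0.0144, 0.0668]
ee_rot: [0.173, 0.985, 0.001, -0.003]
contact_force: [-8.8, 3.5, 10.7]
opening: 0.0162
grasp_force: 35.0
```

Run:
```python
from h import *
plan([.5757,.0146,.067],70)
```

```text
t 16.4 pos [0.5773 0.0144 0.0668] q7 1.4 F [-8.8  3.5 10.7] grip 0.0162 35.002267956733704
turn [ 0.    -0.006  0.001] shift cm [ 0.16 -0.03 -0.02]
```

apply_moves --pt "0 0 0 0 0 0.03 0" --pt "0 0 0 0 0 0.06 0" --pt "0 0 0 0 0 0.06 0" --pt "0 0 0 0 0 0.06 0" --pt "0 0 0 0 0 0.06 0" --pt "0 0 0 0 0 0.06 0" --pt "0 0 0 0 0 0.06 0" --pt "0 0 0 0 0 0.06 0"

```text
t: 17.2
tool_pos: [0.5773, 0.0144, 0.0668]
ee_rot: [0.173, 0.985, 0.001, -0.003]
contact_force: [-10.8, 4.3, 17.1]
opening: 0.0156
grasp_force: 35.0
```

apply_moves --pt "0 0 0 0 0 0 0" --pt "0 0 0 0 0 0 0" --pt "0 0 0 0 0 0 0" --pt "0 0 0 0 0 0 0" --pt "0 0 0 0 0 0 0" --pt "0 0 0 0 0 0 0" --pt "0 0 0 0 0 0 0" --pt "0 0 0 0 0 0 0"

```text
t: 18.0
tool_pos: [0.5773, 0.0144, 0.0668]
ee_rot: [0.173, 0.985, 0.001, -0.003]
contact_force: [-10.8, 3.2, 17.8]
opening: 0.0158
grasp_force: 35.0
```

Run:
```python
from h import *
plan([.5757,.0146,.067],70)
a=load('s4'); snap('scene','s5'); b=load('s5'); H,S,V=hsv(b)
d=np.array([.9397,-.342]);l=np.array([.342,.9397])
bl=(H>100)&(H<130)&(S>110); m=big(bl,(185,175,262,228)); r=rect(b,m,.071); print('leaf',r, world(b)[m>0][:,2].mean(), np.median(world(b)[m>0][:,2]))
H,S,V=hsv(load('scene0'))
m=big((H>100)&(H<130)&(S>110),(185,175,262,228)); print(rect(load('scene0'),m,.071),np.median(world(load('scene0'))[m>0][:,2]))
m=big((V<0)|(hsv(b)[2]<85)&~bl,(215,185,250,205)); ys,xs=np.nonzero(m); P=cast(b,np.c_[xs,ys],.064)[:,:2]*1000-[594.5,7.8]; x=P@d;y=P@l
for q in range(-60,20,8):
    k=(x>=q)&(x<q+8)
    if k.any(): print(q,k.sum(),y[k].min().round(1),y[k].max().round(1))
```

```text
t 18.0 pos [0.5773 0.0144 0.0668] q7 1.4 F [-10.8   3.2  17.8] grip 0.0158 35.00418663024902
turn [ 0.001 -0.006  0.001] shift cm [ 0.16 -0.03 -0.02]
leaf (array([636.4,  -3.4]), array([71.8, 60.5]), 70.1) 0.07179094190755216 0.07134749270280638
(array([638.3,  -5.6]), array([71.1, 56.4]), 70.6) 0.071638285220609
-60 34 -36.9 33.2
-52 40 -38.7 32.6
-44 36 -40.6 34.8
-36 41 -41.9 34.2
-28 44 -43.8 32.4
-20 45 -45.7 35.1
-12 37 -46.9 33.9
-4 34 -31.8 32.1
4 33 -24.3 34.9
12 7 -25.0 33.7
```

apply_moves --pt "0 0 0 0 0 -0.04 0" --pt "0 0 0 0 0 -0.04 0" --pt "0 0 0 0 0 -0.04 0" --pt "0 0 0 0 0 -0.04 0" --pt "0 0 0 0 0 -0.04 0" --pt "0 0 0 0 0 -0.04 0" --pt "0 0 0 0 0 -0.04 0" --pt "0 0 0 0 0 -0.04 0"

```text
t: 18.85
tool_pos: [0.5773, 0.0143, 0.0668]
ee_rot: [0.173, 0.985, 0.001, -0.003]
contact_force: [-9.6, 3.9, 14.1]
opening: 0.0157
grasp_force: 35.0
```

```bash
python3 -c "
from station import bot
print(bot.sign_off())"
```

```text
the job is handed in; nothing more can be done
None
```

The job is handed in. I pushed the tare pedal to its stop while the deck was empty. The plate is centred and square under the flat leaf and home against the back stop. The arm still grips it, pressing down with about 14 N by the wrist reading and forward with about 10 N.

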